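# Roll the jig's knurled wheel until the pointer stands in the gauge notch

### The arm

A 6-joint arm with a two-finger parallel gripper is mounted at the origin on the work surface. World frame = base frame: x ahead of the robot, y to its left, z up, the work surface at z = 0. Lengths are in m, angles in rad, forces in N, time in s.
With the tool pointing down it reaches from about 0.425 to 1.125 m from the base axis. Payload 14.9 kg.
Tool frame: the origin (TCP) lies midway between the tips of the shut fingers; the grasp point (between the pads) lies arm.grip_point_offset behind it (arm.grip_point_offset is the distance from the TCP to the grasp point, in m); z points along the fingers, y is the line along which they close (so a half turn about z gives the same grasp; the last joint's range is limited). The gripper opens to 91 mm and grips with 3 to 60 N. Pads are 32 mm wide; open, the fingers measure 118 mm over their backs; the gripper's body (76 mm by 178 mm) begins 60 mm behind the grasp point.
Start: joints at [1.112, 0.379, 1.734, -0, 1.028, -0.033], TCP at [0.289, 0.638, 0.214] pointing down, gripper open.
Joint ranges: [-2.77, 2.77], [-0.74, 2.19], [0, 2.66], [-1.06, 4.2], [0.31, 2.87], [-3.08, 3.08]. Speed limits (rad/s): [1.89, 1.89, 2.39, 3.14, 3.14, 3.14].

### API

Orientations are given as a unit quaternion [x, y, z, w].
In Python, from plant import arm gives the robot as it stands. The module is installed in compiled form; this text tells all that it offers.
- The arm moves only by the shell command python3 -m inch 'ROWS' [FORCE]. ROWS is JSON, a list of rows, each a list of 3 entries, a list of its own where there are three numbers: the gripper's target within -1 to 1 (shut at 1, half-way at 0, fully open at -1), then the shift along the tool's x, y, z as a fraction of full scale, then the turn, a rotation vector about the tool's x, y, z as a fraction of full scale. In form: [[hand, [tx, ty, tz], [rx, ry, rz]], ...]. A call has exactly 8 rows; each row shifts and turns the commanded pose from where the row before left it, along the tool's axes as they then stand; what a row does not reach is not made up. Full scale, the value 1, is 20 mm for a shift and 5 degrees for a turn. A row lasts 1/12 s, in which the tool goes at most 41.7 mm and 7.16 degrees, less where a joint would pass 70% of its speed; a pose out of reach is approached as far as the arm can. A call with a number of a shift or a turn outside -1 to 1 is refused whole. A call with a gripper value outside its range is refused whole. The fingers move at their own pace and stop on an object; FORCE is the grip in N (left out, the last holds). Time passes only in rows, so rows that do not move let the fingers close, or fill a call up. It gives the time, the measured TCP pose, the force, the opening and the grip force at its end, in the units of the state.
- arm.state(): the state, without advancing time (a new reading comes with each control period).
- arm.grab_frame(name): name is "side" or "top"; returns the picture (400x640x3 uint8, red, green, blue); there is no depth.
- arm.get_calibration(name): a dict with "mtx" (3x3 intrinsics, pixels), "extrinsics" (4x4, takes a point from camera to world coordinates). Camera axes: x right, y up, looking along -z (the intrinsics and any distortion apply to the point x, -y, -z); pixel columns grow to the right and rows downward; lengths in m; the calibration is good to about 2 mm. A picture is of the moment at which its call begins. get_calibration takes no time and is no camera call.
- arm.hand_in(): hands the job in; it is judged then, once.
The state is a dict: "t": time; "joint_pos": joint angles; "qvel": joint speeds; "joint_torque": joint torques, N m; "position": TCP position; "eef_rot": TCP orientation; "force": force on the tool from outside, world axes, zero at the start; "wrist_torque": the same for the moment, N m; "width": opening from 0.0 (shut) to 1.0 (fully open); "finger_force": force on a finger pad.
Only numpy, scipy, OpenCV 4.12 (cv2) and the standard library are available. Lean on these libraries where they do the work, as an engineer would, in place of code of your own. Each camera call takes 0.05 s, during which the arm holds its last target. There are 200 camera calls.

### The job

Set the panel slot of the bench jig: press a fingertip on the knurled adjuster wheel and roll it so that the jaw closes towards the fence, in as many strokes as it takes, until the jaw's pointer stands inside the notch of the brass gauge mark; if you overshoot, roll it back. Work the wheel only: do not touch the jaw, the gauge mark or the panel standing in the slot, and leave the loose things around the jig where they are. Nothing is to be picked up; finish with the robot clear of everything.

Things in the scene. Friction and masses are not known exactly. Their poses are not given: they have to be found in the camera images.
- jig: Fixed dark steel base plate 130 (x) x 300 (y) x 12 mm; origin at the centre of its underside, on the bench; z up, y along the slide from the fence (-y end) to the wheel (+y end). Grey fence 90 x 14 x 50 mm at jig y = -125 mm, top 62 mm above the bench. Grey wheel housing 40 (x) x 70 (y) mm, top 56 mm above the bench: the wheel stands 10 mm proud of it.
- wheel_top (a point): Point on the very top of the knurled wheel's rim, at its mid width (fixed to the jig): jig x = 0, y = +85, z = 66 mm. Same axes as the jig.
- wheel: Steel knurled wheel, 56 mm diameter, 26 mm wide, only turns, on a level axle along jig x (origin on it). Positive turn about x carries the top of the rim, and with it the jaw, towards the fence (jig -y): 28 mm of rim travel moves the jaw 10 mm (10 mm per rad). Light friction (1 to 2 N at the rim) keeps it where it is left. Starts at its stop, jaw fully open; then rolls both ways.
- jaw: Aluminium sliding jaw 80 (x) x 14 (y) x 42 mm, origin under its centre, 12 mm above the bench; slides along jig y, travel 65 mm towards the fence; starts fully open at jig y = -3 mm. Carries the pointer and a steel rack bar 10 x 8 mm along jig y beside the wheel housing, at jig x = +28 mm, top 56 mm above the bench.
- pointer (a point): Tip of the jaw's aluminium pointer blade, at jig x = +62 mm, 28.5 mm above the bench; the blade is 3 mm wide (y) and points along jig +x, at the jaw's centre in y; it moves with the jaw and passes just above the gauge mark.
- mark: Brass gauge mark on the grey scale strip at the jig's +x edge (jig x = +56 mm): 22 (x) x 30 (y) x 10 mm, two prongs 10 mm thick with a notch 10 mm wide (y) between them; origin under the notch's middle, axes as the jig. 22 to 46 mm from the pointer's start, towards the fence. The pointer is in the notch when its y in this frame is within 3.5 mm of 0.
- panel: Loose white panel offcut 90 x 18 x 55 mm standing on edge on the jig in the slot, near the fence; origin at the centre of its underside; its top is 67 mm above the bench. Leave it.
- driver: Loose screwdriver lying on the bench on the robot's side of the jig, along the jig's y; leave it.
- can: Loose grey can, 52 mm diameter, 85 mm high, standing beyond the jig; leave it.
- tape: Loose black roll of tape, 64 mm diameter, 19 mm high, lying beyond the jig; leave it.
- jbox: Loose grey junction box 65 x 65 x 36 mm on the robot's side of the jig near the fence end; leave it.

How it is judged:
By the outcome, as a careful person would: the job done as asked, in the order asked, and still so for the second after the job is handed in, with the robot touching nothing.
It also fails if it takes over 51 s, if anything falls off the work surface, if the arm or the gripper's body presses on something with over 40 N, if the wrist force passes 120 N, or if a joint passes its speed limit or range.

## Working session

There is one attempt and no reset: what is moved stays moved. The work goes in short steps, Python scripts to look and compute and a shell command to move; the robot and the scene stay as the last step left them, time stands still between calls to the robot, and variables do not carry over. Pictures are saved under pics/ and viewed, at most 10 in all, crops included, and the job is handed in when it is done.

```bash
mkdir -p pics; cat > h.py <<'E'
import numpy as np, cv2
from plant import arm
def ray(name,u,v):
    c=arm.get_calibration(name);K=np.array(c["mtx"]);T=np.array(c["extrinsics"])
    p=np.linalg.solve(K,[u,v,1.]);d=T[:3,:3]@np.array([p[0],-p[1],-p[2]]);return T[:3,3],d
def onz(name,u,v,z):
    o,d=ray(name,u,v);return o+d*(z-o[2])/d[2]
def tri(a,b):
    (o1,d1),(o2,d2)=ray(*a),ray(*b)
    s=np.linalg.lstsq(np.c_[d1,-d2],o2-o1,rcond=None)[0]
    p,q=o1+d1*s[0],o2+d2*s[1];return (p+q)/2,np.linalg.norm(p-q)
def proj(name,P):
    c=arm.get_calibration(name);K=np.array(c["mtx"]);T=np.linalg.inv(np.array(c["extrinsics"]))
    p=T[:3,:3]@P+T[:3,3];q=K@np.array([p[0],-p[1],-p[2]]);return q[:2]/q[2]
E
python3 - <<'E'
from h import *
for n in("top","side"):
    f=arm.grab_frame(n)[:,:,::-1];cv2.imwrite(f"pics/{n}0.png",f)
    c=arm.get_calibration(n);print(n,c)
print(arm.state(),arm.grip_point_offset)
E
```

```text
top {'mtx': array([[392.57722146,   0.        , 320.38654623],
       [  0.        , 392.57722146, 200.312302  ],
       [  0.        ,   0.        ,   1.        ]]), 'extrinsics': array([[-0.00479855,  0.99473287, -0.10238892,  0.50293778],
       [-0.99947326, -0.00148448,  0.03241914,  0.007807  ],
       [ 0.03209639,  0.10249055,  0.99421603,  0.73337371],
       [ 0.        ,  0.        ,  0.        ,  1.        ]])}
side {'mtx': array([[397.62806276,   0.        , 322.71960358],
       [  0.        , 397.62806276, 204.15085277],
       [  0.        ,   0.        ,   1.        ]]), 'extrinsics': array([[-0.9996096 ,  0.00708957, -0.02702572,  0.55126562],
       [-0.02731142, -0.4519779 ,  0.89161094,  0.58063937],
       [-0.00589389,  0.89200096,  0.45199507,  0.38943915],
       [ 0.        ,  0.        ,  0.        ,  1.        ]])}
{'t': 0.1, 'joint_pos': array([ 1.11167458e+00,  3.79331527e-01,  1.73474224e+00,  3.20474015e-05,
        1.02849770e+00, -3.32828721e-02]), 'qvel': array([ 1.29628918e-03, -3.89347387e-04,  8.22761055e-05, -1.56147337e-03,
       -1.25734925e-03,  2.88325775e-04]), 'joint_torque': array([-2.24246622e-03, -7.65037394e+01, -4.35290337e+01,  6.51724963e-02,
        3.98355117e-02, -7.43728083e-05]), 'position': array([0.28898498, 0.63716275, 0.21336121]), 'eef_rot': array([ 2.11322372e-01,  9.77416296e-01, -4.71303341e-04, -1.32586032e-04]), 'force': array([-0.09477094, -0.74809878,  0.02515708]), 'wrist_torque': array([ 0.00246752, -0.05220822,  0.04080667]), 'finger_force': 0.0, 'width': 0.999250771696359} 0.0188
```

View pics/top0.png

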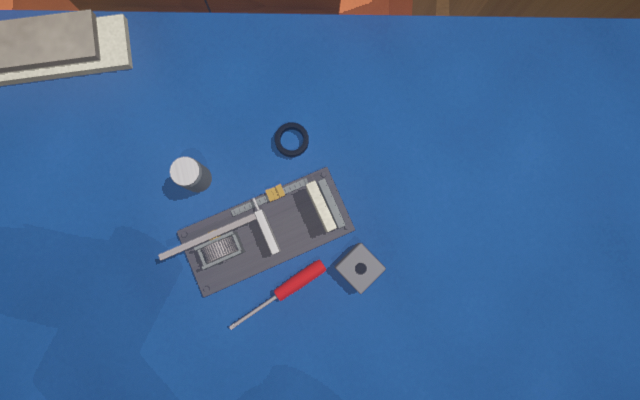

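View pics/side0.png

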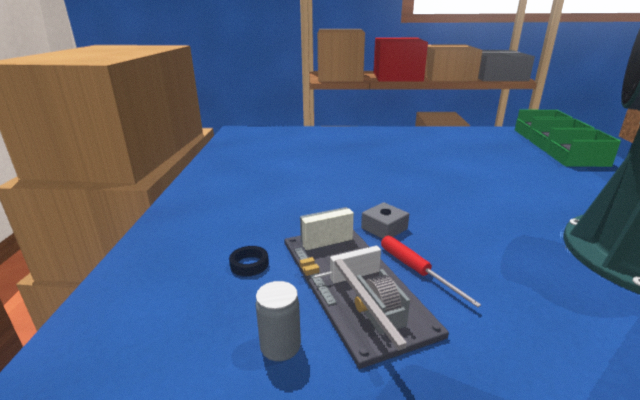

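The top view shows the jig with its wheel at about (218,249), pointer tip about (255,201) and brass mark (275,192). In the side view the wheel is at about (388,290) and the mark about (309,267). I'll enlarge both.

```bash
python3 - <<'E'
import cv2,numpy as np
a=cv2.imread("pics/top0.png")[160:305,150:360];b=cv2.imread("pics/side0.png")[200:360,270:450]
a=cv2.resize(a,None,fx=3.8,fy=3.8,interpolation=cv2.INTER_CUBIC)
b=cv2.resize(b,None,fx=3.7,fy=3.7,interpolation=cv2.INTER_CUBIC)
cv2.imwrite("pics/a.png",a);cv2.imwrite("pics/b.png",b);print(a.shape,b.shape)
E
```

```text
(551, 798, 3) (592, 666, 3)
```

View pics/a.png

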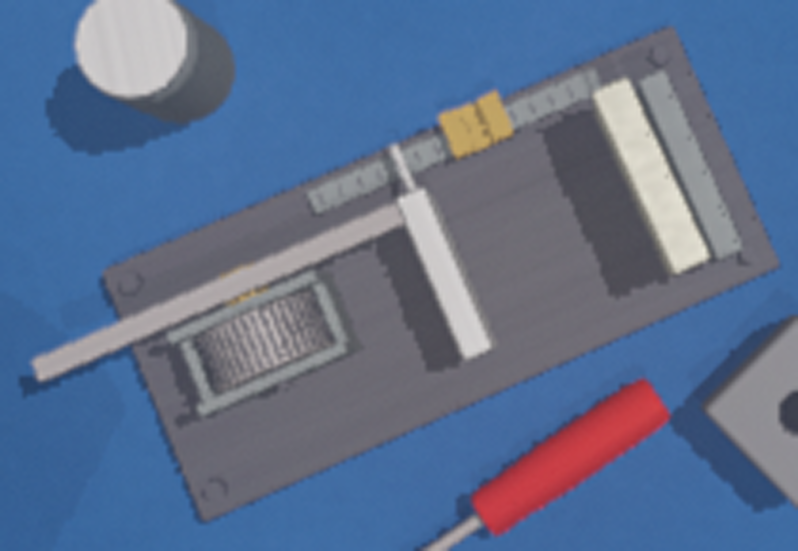

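View pics/b.png

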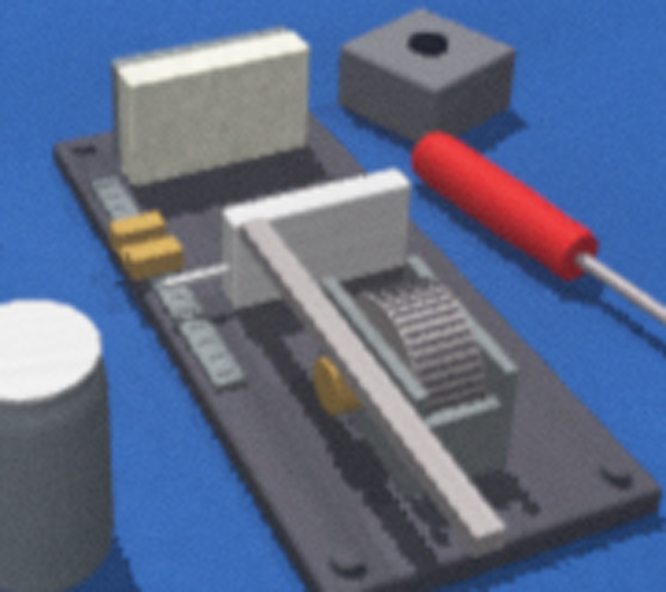

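The crops show the plate corners at crop pixels (105,270), (672,27), (778,265) and (205,521). The pointer tip is at about (395,148), and the mark's notch at about (476,124) in the top crop and (145,243) in the side crop.

```bash
cat >> h.py <<'E'
A=lambda x,y:("top",150+(x+.5)/3.8-.5,160+(y+.5)/3.8-.5)
B=lambda x,y:("side",270+(x+.5)/3.7-.5,200+(y+.5)/3.7-.5)
E
python3 - <<'E'
from h import *
np.set_printoptions(precision=4,suppress=True)
c=np.array([onz(*A(*p),.012) for p in[(105,270),(672,27),(778,265),(205,521)]])
print(c)
o=c.mean(0);y=(c[0]+c[3]-c[1]-c[2]);L=np.linalg.norm(y)/2;y/=np.linalg.norm(y)
x=c[0]+c[1]-c[2]-c[3];W=np.linalg.norm(x)/2;x/=np.linalg.norm(x)
print("L,W",L,W,"yaw y-axis",np.degrees(np.arctan2(y[1],y[0])),"x",np.degrees(np.arctan2(x[1],x[0])))
o[2]=0;
J=lambda a,b,z:o+x*a+y*b+np.array([0,0,z])
P=J(0,.085,.066);print("o",o,"wheel_top",P, "px",proj("top",P),proj("side",P), "crop top",(proj("top",P)-[150,160])*3.8,"crop side",(proj("side",P)-[270,200])*3.7)
toJ=lambda p:np.array([(p-o)@x,(p-o)@y,p[2]])
for n,a,b in[("ptr",(395,148),(165,284)),("mark notch outer/mid",(476,124),(146,243)),("jaw top +x,fence corner",(425,190),(243,206)),("rack end",(37,370),(488,535))]:
    p,e=tri(A(*a),B(*b));print(n,toJ(p),e)
print("z=.0285 ptr",toJ(onz(*A(395,148),.0285)),"mark z.026",toJ(onz(*A(476,124),.026)))
for z in(.02,.025):print("side mark",toJ(onz(*B(146,243),z)))
E
```

```text
[[ 0.5223  0.2441  0.012 ]
 [ 0.6402 -0.0274  0.012 ]
 [ 0.5234 -0.078   0.012 ]
 [ 0.4044  0.1938  0.012 ]]
L,W 0.2963415729059592 0.12769377773597304 yaw y-axis 113.55811681321546 x 23.265481301173786
o [0.5226 0.0831 0.    ] wheel_top [0.4886 0.1611 0.066 ] px [216.1214 249.8345] [380.9948 280.2918] crop top [251.2614 341.3712] crop side [410.6806 297.0795]
ptr [ 0.0604 -0.0025  0.0284] 0.00010214317741319376
mark notch outer/mid [ 0.0557 -0.0414  0.0215] 0.0022305132022840957
jaw top +x,fence corner [ 0.0292 -0.0077  0.0549] 0.008808188791009829
rack end [0.0268 0.1795 0.0547] 0.001321460722309657
z=.0285 ptr [ 0.0603 -0.0025  0.0285] mark z.026 [ 0.0561 -0.0419  0.026 ]
side mark [ 0.0541 -0.0426  0.02  ]
side mark [ 0.0564 -0.0361  0.025 ]
```

```bash
cat > rel.py <<'E'
from h import *
from scipy.spatial.transform import Rotation as R
import sys
t=np.array([float(v) for v in sys.argv[1:4]]);s=arm.state();r=R.from_quat(s["eef_rot"])
x=r.as_matrix()[:,0]
print("t",round(s["t"],2),"pos",s["position"].round(4),"shift in rows (20mm):",(r.inv().apply(t-s["position"])/.02).round(2),"tool x heading",np.degrees(np.arctan2(x[1],x[0])).round(2),"tilt",r.as_matrix()[:,2].round(3),"F",s["force"].round(1),"w",s["width"].round(2))
E
python3 -m inch '[[1,[-1,0,0],[0,0,1]],[1,[-1,0,0],[0,0,1]],[1,[-1,0,0],[0,0,1]],[1,[-1,0,0],[0,0,1]],[1,[-1,0,0],[0,0,1]],[1,[-1,0,0],[0,0,1]],[1,[-1,0,0],[0,0,1]],[1,[-1,0,0],[0,0,1]]]' 20
python3 rel.py 0.4886 0.1611 0.1
```

```text
t: 0.77
position: [0.4064, 0.5319, 0.2135]
eef_rot: [0.535, 0.845, -0.0, -0.0]
force: [-0.7, 0.7, 0.0]
width: 0.448
finger_force: 0.0Traceback (most recent call last):
  File "rel.py", line 6, in <module>
    print("t",round(s["t"],2),"pos",s["position"].round(4),"shift in rows (20mm):",(r.inv().apply(t-s["position"])/.02).round(2),"tool x heading",np.degrees(np.arctan2(x[1],x[0])).round(2),"tilt",r.as_matrix()[:,2].round(3),"F",s["force"].round(1),"w",s["width"].round(2))
                                                                                                                                                                                                                                                            ^^^^^^^^^^^^^^^^
AttributeError: 'float' object has no attribute 'round'
```

```bash
sed -i 's/s\["width"\].round(2)/round(s["width"],2)/' rel.py; python3 rel.py 0.4834 0.173 0.1
```

```text
t 0.77 pos [0.4064 0.5319 0.2135] shift in rows (20mm): [-17.86  -4.2    5.68] tool x heading 115.35 tilt [-0. -0. -1.] F [-0.7  0.7  0. ] w 0.45
```

```bash
python3 -m inch '[[1,[-1,-0.25,0.2],[0,0,0.39]],[1,[-1,-0.25,0.2],[0,0,0]],[1,[-1,-0.25,0.2],[0,0,0]],[1,[-1,-0.25,0.2],[0,0,0]],[1,[-1,-0.25,0.2],[0,0,0]],[1,[-1,-0.25,0.2],[0,0,0]],[1,[-1,-0.25,0.2],[0,0,0]],[1,[-1,-0.25,0.2],[0,0,0]]]' >/dev/null
python3 -m inch '[[1,[-1,-0.25,0.2],[0,0,0]],[1,[-1,-0.25,0.2],[0,0,0]],[1,[-1,-0.25,0.2],[0,0,0]],[1,[-1,-0.2,0.2],[0,0,0]],[1,[-1,-0.2,0.2],[0,0,0]],[1,[-1,-0.2,0.2],[0,0,0]],[1,[-0.7,-0.1,0.2],[0,0,0]],[1,[0,0,0],[0,0,0]]]' >/dev/null
python3 rel.py 0.4834 0.173 0.08
```

```text
t 2.1 pos [0.4611 0.2339 0.1531] shift in rows (20mm): [-3.24 -0.19  3.65] tool x heading 113.56 tilt [-0.001 -0.001 -1.   ] F [-1.2  0.2  0.9] w 0.0
```

```bash
python3 -m inch '[[1,[-0.5,0,0.6],[0,0,0]],[1,[-0.5,0,0.6],[0,0,0]],[1,[-0.5,0,0.6],[0,0,0]],[1,[-0.5,-0.1,0.6],[0,0,0]],[1,[-0.5,-0.1,0.6],[0,0,0]],[1,[-0.5,0,0.6],[0,0,0]],[1,[-0.2,0,0],[0,0,0]],[1,[0,0,0],[0,0,0]]]' >/dev/null
python3 rel.py 0.4834 0.173 0.066
python3 - <<'E'
from h import *
for n in("top","side"):
    f=arm.grab_frame(n)[:,:,::-1]
    f=f[160:305,150:360] if n=="top" else f[170:330,290:480]
    cv2.imwrite(f"pics/{n}1.png",cv2.resize(f,None,fx=3.8,fy=3.7,interpolation=cv2.INTER_CUBIC))
E
```

```text
t 2.77 pos [0.4833 0.1747 0.0811] shift in rows (20mm): [-0.08 -0.03  0.75] tool x heading 113.59 tilt [-0.002 -0.001 -1.   ] F [ 0.4 -0.1  0.4] w 0.0
```

View pics/side1.png

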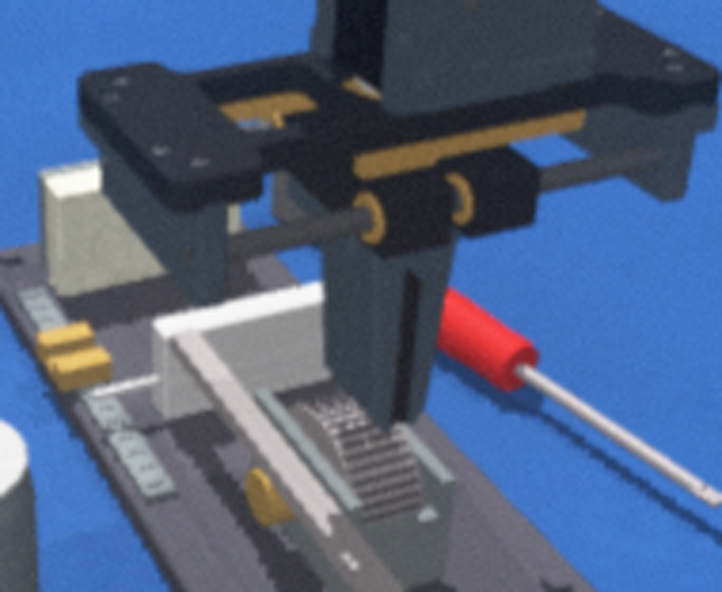

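View pics/top1.png

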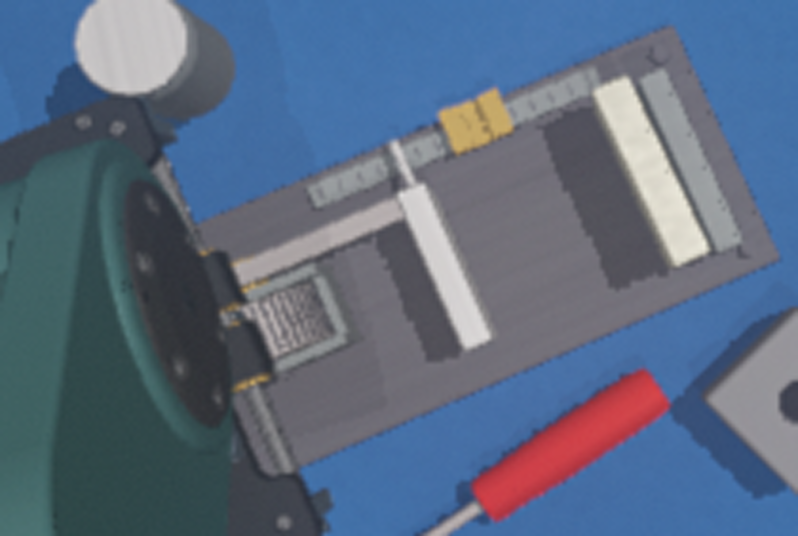

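The tip hovers over the wheel, and the pointer (395,145) and mark (476,121) stay visible from the top. Now I'll press down.

```bash
python3 -m inch '[[1,[0,0,0.3],[0,0,0]],[1,[0,0,0.2],[0,0,0]],[1,[0,0,0.1],[0,0,0]],[1,[0,0,0.05],[0,0,0]],[1,[0,0,0.05],[0,0,0]],[1,[0,0,0.05],[0,0,0]],[1,[0,0,0.05],[0,0,0]],[1,[0,0,0],[0,0,0]]]'
python3 rel.py 0.4886 0.1611 0.066
```

```text
t: 3.53
position: [0.4834, 0.1758, 0.0661]
eef_rot: [0.547, 0.837, 0.0, -0.0]
force: [-2.2, -0.1, 5.1]
width: 0.009
finger_force: 2.4
t 3.53 pos [0.4834 0.1758 0.0661] shift in rows (20mm): [-0.78 -0.06  0.01] tool x heading 113.65 tilt [-0.  0. -1.] F [-2.2 -0.1  5.1] w 0.01
```

```bash
python3 -m inch '[[1,[0,0,0.05],[0,0,0]],[1,[-0.2,0,0],[0,0,0]],[1,[-0.2,0,0],[0,0,0]],[1,[-0.2,0,0],[0,0,0]],[1,[-0.25,0,0],[0,0,0]],[1,[-0.25,0,0],[0,0,0]],[1,[-0.2,0,0],[0,0,0]],[1,[0,0,0],[0,0,0]]]'
python3 rel.py 0.4886 0.1611 0.066
cat > look.py <<'E'
from h import *
import sys
# jig-frame y of pointer tip and of mark middle, from the top view
o=np.array([.5226,.0831,0]);a=np.radians(113.4);y=np.array([np.cos(a),np.sin(a),0]);x=np.array([y[1],-y[0],0])
f=arm.grab_frame("top")[:,:,::-1];h=cv2.cvtColor(f,cv2.COLOR_BGR2HSV)
m=cv2.inRange(h,(15,100,100),(35,255,255));n,l,st,ce=cv2.connectedComponentsWithStats(m[:,262:300])
i=1+st[1:,4].argmax();mk=onz("top",ce[i][0]+262,ce[i][1],.027)
# brightness profile across pointer blade along jig y at jig x=44..60
ys=np.arange(-.065,.02,.0005);pr=[]
g=f.astype(np.float32).min(2)
for yy in ys:
    q=np.array([proj("top",o+x*xx+y*yy+[0,0,.0285]) for xx in np.arange(.046,.0605,.002)],np.float32)
    pr.append(np.median(cv2.remap(g,q[:,:1].copy(),q[:,1:].copy(),cv2.INTER_LINEAR)))
pr=np.array(pr);k=pr.argmax();w=slice(max(0,k-6),k+7);ww=np.clip(pr[w]-np.median(pr),0,None)
py=(ys[w]*ww).sum()/ww.sum();my=(mk-o)@y
print("pointer y %.4f (peak %.0f/%.0f) mark y %.4f x %.4f area %d  pointer-mark %.4f"%(py,pr.max(),np.median(pr),my,(mk-o)@x,st[i,4],py-my))
if len(sys.argv)>1: cv2.imwrite(sys.argv[1],cv2.resize(f[160:240,220:320],None,fx=6,fy=6,interpolation=cv2.INTER_CUBIC))
E
python3 look.py
```

```text
t: 4.2
position: [0.4942, 0.1514, 0.0659]
eef_rot: [0.547, 0.837, -0.0, 0.0]
force: [-5.3, -4.0, 20.6]
width: 0.01
finger_force: 10.7
t 4.2 pos [0.4942 0.1514 0.0659] shift in rows (20mm): [ 0.55 -0.06 -0.01] tool x heading 113.64 tilt [-0. -0. -1.] F [-5.3 -4.  20.6] w 0.01
pointer y -0.0117 (peak 194/133) mark y -0.0415 x 0.0551 area 187  pointer-mark 0.0299
```

```bash
python3 -m inch '[[1,[0,0,-0.5],[0,0,0]],[1,[0.5,0,0],[0,0,0]],[1,[0.5,0,0],[0,0,0]],[1,[0.4,0,0],[0,0,0]],[1,[0,0,0.3],[0,0,0]],[1,[0,0,0.1],[0,0,0]],[1,[0,0,0.08],[0,0,0]],[1,[0,0,0],[0,0,0]]]'
python3 -m inch '[[1,[0,0,0.04],[0,0,0]],[1,[-0.2,0,0],[0,0,0]],[1,[-0.25,0,0],[0,0,0]],[1,[-0.25,0,0],[0,0,0]],[1,[-0.25,0,0],[0,0,0]],[1,[-0.25,0,0],[0,0,0]],[1,[-0.2,0,0],[0,0,0]],[1,[0,0,0],[0,0,0]]]'
python3 rel.py 0.4886 0.1611 0.066; python3 look.py
```

```text
t: 4.92
position: [0.4823, 0.1777, 0.0657]
eef_rot: [0.547, 0.837, -0.001, -0.001]
force: [-10.1, -1.0, 26.0]
width: 0.002
finger_force: 12.9
t: 5.58
position: [0.494, 0.1512, 0.0656]
eef_rot: [0.547, 0.837, -0.001, -0.0]
force: [-12.6, -8.3, 42.2]
width: 0.005
finger_force: 20.6
t 5.58 pos [0.494  0.1512 0.0656] shift in rows (20mm): [ 0.56 -0.05 -0.02] tool x heading 113.65 tilt [-0.001 -0.001 -1.   ] F [-12.6  -8.3  42.2] w 0.0
pointer y -0.0222 (peak 194/135) mark y -0.0414 x 0.0552 area 186  pointer-mark 0.0192
```

```bash
python3 -m inch '[[1,[0,0,-0.5],[0,0,0]],[1,[0.5,0,0],[0,0,0]],[1,[0.5,0,0],[0,0,0]],[1,[0.4,0,0],[0,0,0]],[1,[0,0,0.3],[0,0,0]],[1,[0,0,0.1],[0,0,0]],[1,[0,0,0.03],[0,0,0]],[1,[0,0,0],[0,0,0]]]'
python3 -m inch '[[1,[0,0,0],[0,0,0]],[1,[-0.2,0,0],[0,0,0]],[1,[-0.25,0,0],[0,0,0]],[1,[-0.25,0,0],[0,0,0]],[1,[-0.25,0,0],[0,0,0]],[1,[-0.25,0,0],[0,0,0]],[1,[-0.2,0,0],[0,0,0]],[1,[0,0,0],[0,0,0]]]'
python3 rel.py 0.4886 0.1611 0.066; python3 look.py
```

```text
t: 6.3
position: [0.4823, 0.1776, 0.0659]
eef_rot: [0.547, 0.837, -0.0, -0.0]
force: [-5.4, -0.5, 17.2]
width: 0.004
finger_force: 8.6
t: 6.97
position: [0.4938, 0.1512, 0.0659]
eef_rot: [0.547, 0.837, -0.0, -0.0]
force: [-4.4, -4.0, 18.3]
width: 0.006
finger_force: 9.1
t 6.97 pos [0.4938 0.1512 0.0659] shift in rows (20mm): [ 0.56 -0.04 -0.  ] tool x heading 113.65 tilt [-0.001 -0.    -1.   ] F [-4.4 -4.  18.3] w 0.01
pointer y -0.0331 (peak 196/138) mark y -0.0435 x 0.0553 area 152  pointer-mark 0.0105
```

```bash
python3 -m inch '[[1,[0,0,-0.5],[0,0,0]],[1,[0.5,0,0],[0,0,0]],[1,[0.5,0,0],[0,0,0]],[1,[0.3,0,0],[0,0,0]],[1,[0,0,0.3],[0,0,0]],[1,[0,0,0.1],[0,0,0]],[1,[0,0,0.08],[0,0,0]],[1,[0,0,0],[0,0,0]]]'
python3 -m inch '[[1,[0,0,0],[0,0,0]],[1,[-0.2,0,0],[0,0,0]],[1,[-0.2,0,0],[0,0,0]],[1,[-0.2,0,0],[0,0,0]],[1,[-0.2,0,0],[0,0,0]],[1,[-0.2,0,0],[0,0,0]],[1,[-0.15,0,0],[0,0,0]],[1,[0,0,0],[0,0,0]]]'
python3 rel.py 0.4886 0.1611 0.066; python3 look.py pics/m1.png
```

```text
t: 7.68
position: [0.483, 0.1756, 0.0661]
eef_rot: [0.547, 0.837, -0.001, -0.0]
force: [-5.1, -0.9, 8.3]
width: 0.005
finger_force: 4.2
t: 8.35
position: [0.4924, 0.1539, 0.0661]
eef_rot: [0.547, 0.837, -0.0, -0.0]
force: [-2.3, -2.9, 7.2]
width: 0.008
finger_force: 3.7
t 8.35 pos [0.4924 0.1539 0.0661] shift in rows (20mm): [ 0.4  -0.03  0.  ] tool x heading 113.63 tilt [-0.001 -0.    -1.   ] F [-2.3 -2.9  7.2] w 0.01
pointer y -0.0415 (peak 194/138) mark y -0.0505 x 0.0553 area 74  pointer-mark 0.0090
```

View pics/m1.png

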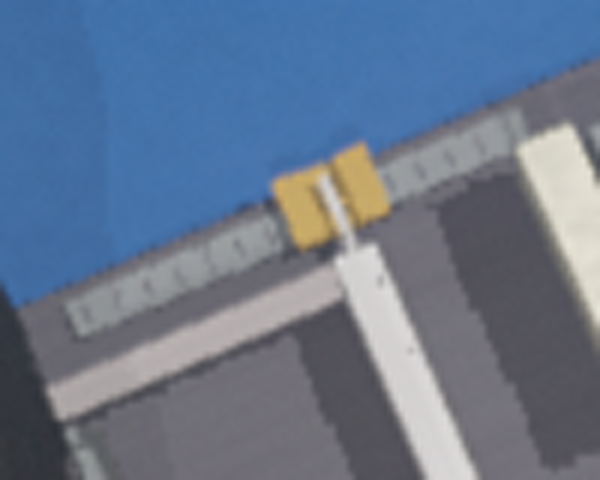

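From the top, the blade lies on the mark's mid-line: tip at (323,178), mark centre at (331,197), and the blade crosses row 197 at column 331. Now I'll lift clear and check from the side.

```bash
python3 -m inch '[[1,[0,0,-0.2],[0,0,0]],[1,[0,0,-0.5],[0,0,0]],[1,[0,0,-1],[0,0,0]],[1,[0,0,-1],[0,0,0]],[1,[0,0,-1],[0,0,0]],[1,[0,0,-1],[0,0,0]],[1,[0,0,-1],[0,0,0]],[1,[0,0,0],[0,0,0]]]' >/dev/null
python3 -m inch '[[1,[0,0,-0.5],[0,0,0]],[1,[0,0,-0.5],[0,0,0]],[1,[0,0,0],[0,0,0]],[1,[0,0,0],[0,0,0]],[1,[0,0,0],[0,0,0]],[1,[0,0,0],[0,0,0]],[1,[0,0,0],[0,0,0]],[1,[0,0,0],[0,0,0]]]'
python3 look.py
python3 - <<'E'
from h import *
f=arm.grab_frame("side")[:,:,::-1][230:310,270:370]
cv2.imwrite("pics/s2.png",cv2.resize(f,None,fx=7,fy=7,interpolation=cv2.INTER_CUBIC))
E
```

```text
t: 9.73
position: [0.4923, 0.1546, 0.1999]
eef_rot: [0.547, 0.837, -0.0, -0.0]
force: [-0.0, -0.7, -0.1]
width: 0.005
finger_force: 0.0
pointer y -0.0414 (peak 199/140) mark y -0.0327 x 0.0558 area 72  pointer-mark -0.0087
```

View pics/s2.png

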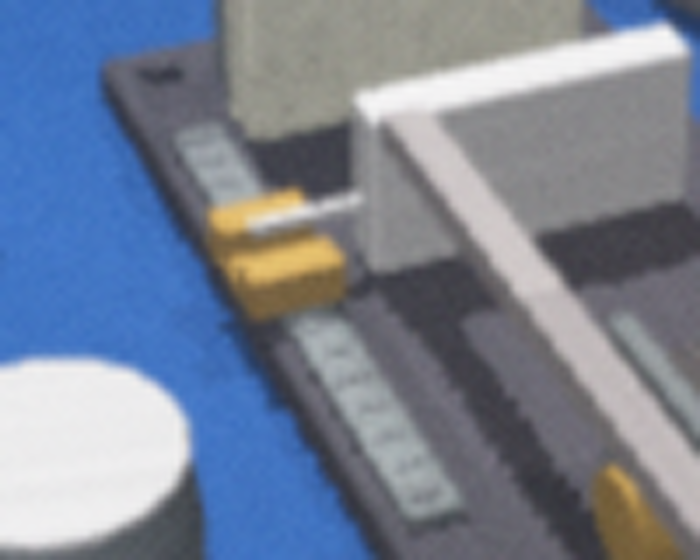

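The side view shows the tip at crop (248,224). The far prong's far edge is at about (255,201) and the near prong's near top edge at about (300,279). I'll do a quick numeric check.

```bash
python3 - <<'E'
from h import *
o=np.array([.5226,.0831,0]);a=np.radians(113.4);y=np.array([np.cos(a),np.sin(a),0])
S=lambda u,v,z:round(float((onz("side",270+(u+.5)/7-.5,230+(v+.5)/7-.5,z)-o)@y),4)
print("ptr",S(250,225,.0285),S(300,212,.0285))
for z in(.024,.026):print(z,"far edge",S(255,201,z),"near edge",S(300,279,z))
E
```

```text
ptr -0.0425 -0.0429
0.024 far edge -0.057 near edge -0.0251
0.026 far edge -0.0543 near edge -0.0226
```

```bash
python3 - <<'E'
from h import *
np.set_printoptions(precision=4,suppress=True)
o=np.array([.5226,.0831,0]);a=np.radians(113.4);y=np.array([np.cos(a),np.sin(a),0]);x=np.array([y[1],-y[0],0])
T=lambda u,v:("top",220+(u+.5)/6-.5,160+(v+.5)/6-.5)
S=lambda u,v:("side",270+(u+.5)/7-.5,230+(v+.5)/7-.5)
for n,t,s in[("far out",(362,143),(209,210)),("far in",(388,212),(300,189)),("near out",(270,183),(243,289)),("near in",(303,250),(345,265)),("ptr",(323,177),(248,225))]:
    p,e=tri(T(*t),S(*s));print(n,(p-o)@x,(p-o)@y,p[2],e)
for t in[(362,143),(388,212),(270,183),(303,250)]:print((onz(*T(*t),.024)-o)@y)
print("ptr top",(onz(*T(323,177),.0285)-o)@y)
E
```

```text
far out 0.06635273914830765 -0.055983247073533964 0.025646336105907608 0.002049420535117108
far in 0.04421583423903295 -0.05507208347585367 0.026121256921107228 0.001259617479599211
near out 0.06749188588582085 -0.02620344757930363 0.02411654074399891 0.000328282290034418
near in 0.044117610806075756 -0.027040314607859748 0.023624897466804795 0.001258348203505622
ptr 0.061407382483837536 -0.04147603718906372 0.029547365502571893 0.0009034935137277818
-0.05637335444448926
-0.05531174232172344
-0.026133091399733778
-0.02731981363853501
ptr top -0.04162594210052052
```

```bash
python3 -c "
from plant import arm
print(arm.hand_in())"
```

```text
the job is handed in; nothing more can be done
None
```

The jaw's pointer stands in the gauge notch, measured within about 0.5 mm of its centre (3.5 mm is allowed). It took four strokes on the wheel, the arm was lifted clear, and the job was handed in at about 10 s; pressing force reached about 42 N at the fingertip on one stroke.

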